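Open the mould clamp to the mark and hold it

TASK

Open the spring-loaded mould clamp so that a colleague can take the mould out: set the loose pull handle over the T-shaped head on top of the clamp's rod, push it down, give it a quarter turn so that it locks under the head, then pull it straight up until the clamp's pointer is level with the mark clip on the gauge post. Finish while still gripping the handle and holding the pointer at the mark: do not let go or put anything down. Leave the other things on the table where they are.

Things in the scene. Friction and masses are not known exactly. Their poses are not given: they have to be found in the camera images.
- handle_grip (a point): Centre of the black wing grip of the loose pull handle, 64 mm above its underside. Handle: upright on the table left or right of the clamp, 84 mm tall, about 0.18 kg; z up, x along the wing AND the slot in its foot; half a turn round it is the same. Wing: 46 mm long (x), 16 mm thick (y), from 42 to 84 mm above the underside; pinch it across y from above.
- handle: The same handle; origin at the middle of its underside, same axes. Below the wing a steel stirrup, 52 mm (x) by 46 mm (y): top plate at 34 to 42 mm, two end walls 40 mm apart inside (x), open at both y sides, foot plate 6 mm thick with a slot through it 34 mm long (x) and 15 mm wide (y).
- rod_head (a point): Middle of the underside of the T-head on the clamp's upright rod (rod 10 mm thick, does not turn). x along the T-bar, z up. Bar 28 mm long (x), 9 mm wide, 10 mm high, rounded top. At rest 193 mm above the table and 18 mm above the guide bush's flat top, where the pushed-down handle's foot lands (handle_grip then 46 mm above this point). Rises with hold_down.
- hold_down (a joint): Lift of rod, crossbar and pressure disc: 0 = sprung down on the mould, grows upward, stop at 0.044 m. Pull 9 N at first, +150 N per m; falls back if released. The bar enters the slot when both x axes are parallel. Turned across it (either way), the pulled handle slips up 12 mm, its foot then bears on the bar (handle_grip 58 mm above rod_head) and lifts the rod.
- pointer (a point): Tip of the small dark pointer (3 mm thick) at the left (+y) end of the clamp's crossbar, half-way up its thickness. 92 mm above the table at rest; rises with hold_down.
- mark_line (a point): Middle of the mark: a black clip 12 mm high, with a thin steel tongue half-way up its front, on the square gauge post beside the pointer. Fixed during the run, 22 to 36 mm above the pointer's rest height. The pointer is at the mark when both points have the same height.
- clamp: The fixed mould clamp: aluminium base 120 mm (x) by 190 mm (y), a mould standing on it, two columns 116 mm apart along y, a bridge with its top at 159 mm, guide bush 28 mm across up to 175 mm. Origin on the table under the rod; gauge post (to 150 mm) 92 mm from it along +y. x parallel to that of rod_head.
- cup: Bystander: empty steel cup, 64 mm across, 71 mm tall; origin at its underside. It stands left or right of the clamp, where the handle does not.
- mould_c: Bystander: silicone mould, 68 mm across, 86 mm tall, standing loose behind the clamp on the left; origin at its underside.
- lid: Bystander: domed glass lid 236 mm across, 80 mm high with its black knob, back left; origin at its underside.
- side_pliers: Bystander: pliers 172x54x12 mm lying in front of the clamp; origin near the middle, at the underside.
- probe: Bystander: thermometer 203 mm long, 16 mm high, lying to the right of the clamp; origin near the middle, at the underside.
Not all that is in view belongs to the job. Leave any purple or red look-alike of the handle alone.

How it is judged:
By the outcome, as a careful person would: the job done as asked, in the order asked, and still so for the second after the job is handed in, while the arm keeps its last pose, push and grip.
It also fails if it takes over 48 s, if anything falls off the work surface, if the arm or the gripper's body presses on something with over 40 N, if the wrist force passes 120 N, or if a joint passes its speed limit or range.

ROBOT

A 6-joint arm with a two-finger parallel gripper is mounted at the origin on a cart in front of the work surface, level with it; the furniture and walls round the work are solid. World frame = base frame: x ahead of the robot, y to its left, z up, the work surface at z = 0. Lengths are in m, angles in rad, forces in N, time in s.
With the tool pointing down it reaches from about 0.425 to 0.925 m from the base axis. Payload 12.5 kg.
Tool frame: the origin (TCP) lies at the very end of the fingers, on their centre line; the grasp point (between the pads) lies 19 mm behind it; z points along the fingers, y is the line along which they close (so a half turn about z gives the same grasp; the last joint's range is limited). The gripper opens to 85 mm and grips with 20 to 120 N. Pads are 22 mm wide; open, the fingers measure 114 mm over their backs; the gripper's body (76 mm by 85 mm) begins 54 mm behind the grasp point. The pads swing forward as they close: fully open they stand 13 mm farther back than shut.
Start: joints at [-1.277, 0.491, 1.559, -0, 1.092, -0.106], TCP at [0.243, -0.576, 0.231] pointing down, gripper open.
Joint ranges: [-3.1, 3.1], [-0.84, 2.19], [0.05, 2.79], [-1.13, 4.28], [0.06, 2.93], [-2.69, 2.69]. Speed limits (rad/s): [2.22, 2.22, 2.79, 3.14, 3.14, 3.14].

INTERFACE

Orientations are given as [roll, pitch, yaw] about the fixed x, y, z axes, in that order (R = Rz(yaw) Ry(pitch) Rx(roll)).
In Python, from cell import manip gives the robot as it stands.
- The arm moves only by the tool carry_out, never from a script. Its argument "targets" is a list of rows, each an object of numbers: "wx", "wy", "wz": the turn, a rotation vector about the tool's x, y, z in units of 5 degrees (1.0 is 5 degrees); "tx", "ty", "tz": the shift along the tool's x, y, z in units of 25 mm (1.0 is 25 mm); "jaw": the opening in per cent of the stroke, from 0 (shut) to 100 (fully open). A call has 1 to 5 rows; each row shifts and turns the commanded pose from where the row before left it, along the tool's axes as they then stand; what a row does not reach is not made up. A row lasts 1/10 s, in which the tool goes at most 50 mm and 8.59 degrees, less where a joint would pass 70% of its speed; a pose out of reach is approached as far as the arm can. A call is refused whole if a number of a shift passes 1 or a number of a turn 1, either way. A call with a gripper value outside its range is refused whole. The fingers move at their own pace and stop on an object; "newtons" is the grip in N (left out, the last holds). Time passes only in rows, so rows that do not move let the fingers close. It gives the time, the measured TCP pose, the force, the opening and the grip force at its end, in the units of the state.
- manip.state(): the state, without advancing time (a new reading comes with each control period).
- manip.capture(name): name is "scene" or "top" or "wrist"; returns the picture (400x640x3 uint8, blue, green, red); there is no depth.
- manip.get_calibration(name): a dict with "fx", "fy", "cx", "cy" (pixels), "dist" ([k1, k2, p1, p2, k3] as OpenCV has them; the pictures are not rectified), "R" (3x3) and "t" (3): a world point X has camera coordinates R X + t. Camera axes: x right, y down, z forward; pixel columns grow to the right and rows downward; lengths in m; the calibration is good to about 2 mm. A picture is of the moment at which its call begins: read the wrist's pose just before it. get_calibration takes no time and is no camera call; for the wrist camera it gives the pose at the moment of the call.
- manip.finish_job(): hands the job in; it is judged then, once.
The state is a dict: "time": time; "joints": joint angles; "qd": joint speeds; "joint_torque": joint torques, N m; "position": TCP position; "eef_rot": TCP orientation; "contact_force": force on the tool from outside, world axes, zero at the start; "wrist_torque": the same for the moment, N m; "width": opening from 0.0 (shut) to 1.0 (fully open); "gripper_force": force on a finger pad.
Only numpy, scipy, OpenCV 4.12 (cv2) and the standard library are available. Lean on these libraries where they do the work, as an engineer would, in place of code of your own. Each camera call takes 0.05 s, during which the arm holds its last target. There are 200 camera calls.

## Working session

There is one attempt and no reset: what is moved stays moved. The work goes in short steps, Python scripts to look and compute and a tool call to move; the robot and the scene stay as the last step left them, time stands still between calls to the robot, and variables do not carry over. Pictures are saved under pics/ and viewed, at most 10 in all, crops included, and the job is handed in when it is done.

Besides the shell and the picture viewer there is one more tool, called after ">>>" in YAML: its name, and indented under it one key for each argument. carry_out: Moves the arm, as the interface text tells. Its arguments: {"type":"object","properties":{"targets":{"type":"array"},"newtons":{"type":"number"}},"required":["targets"]}

```bash
mkdir -p pics
cat > h.py <<'E'
import numpy as np, cv2
from cell import manip
def cal(n):
    c=manip.get_calibration(n); K=np.array([[c['fx'],0,c['cx']],[0,c['fy'],c['cy']],[0,0,1.]])
    return K,np.array(c['dist'],float),np.array(c['R']),np.array(c['t'])
def at_z(c,uv,z):
    K,d,R,t=c; p=cv2.undistortPoints(np.array([[uv]],float),K,d)[0,0]
    r=R.T@np.array([p[0],p[1],1]); o=-R.T@t
    return o+r*(z-o[2])/r[2]
def at_plane(c,uv,ax,v):
    K,d,R,t=c; p=cv2.undistortPoints(np.array([[uv]],float),K,d)[0,0]
    r=R.T@np.array([p[0],p[1],1]); o=-R.T@t
    return o+r*(v-o[ax])/r[ax]
def proj(c,X):
    K,d,R,t=c; return cv2.projectPoints(np.array([X],float),cv2.Rodrigues(R)[0],t,K,d)[0].reshape(-1,2)
E
python3 - <<'E'
from h import *
a=manip.capture('scene');b=manip.capture('top')
cv2.imwrite('pics/scene.png',a);cv2.imwrite('pics/top.png',b)
s=manip.state();print(s)
for n in('scene','top','wrist'):
    c=cal(n);print(n,-c[2].T@c[3],c[2].round(2).tolist(),c[0][0,0])
E
```

```text
{'time': 0.1, 'joints': array([-1.27659024e+00,  4.91465650e-01,  1.55938857e+00, -2.68657933e-05,
        1.09169200e+00, -1.05627175e-01]), 'qd': array([-0.00017044, -0.0019622 , -0.00104833,  0.00099433,  0.00038257,
       -0.00025437]), 'joint_torque': array([ 5.28829507e-03, -6.19448090e+01, -2.62027127e+01, -5.16243483e-05,
        2.87811723e-03,  3.20495460e-06]), 'position': array([ 0.24323237, -0.57551321,  0.23080705]), 'eef_rot': array([-3.14064188e+00, -7.68395902e-05,  3.99845623e-01]), 'contact_force': array([ 0.32904114,  0.09967956, -0.25877335]), 'wrist_torque': array([-0.02857652,  0.00381417, -0.01069007]), 'gripper_force': 0.0, 'width': 1.0010530870773178}
scene [-0.28474727 -0.96050324  1.19857841] [[0.79, -0.62, 0.02], [-0.38, -0.5, -0.78], [0.49, 0.61, -0.63]] 493.0599271613073
top [0.38877349 0.04178591 1.54388113] [[-0.02, -1.0, -0.01], [-0.99, 0.02, -0.1], [0.1, 0.01, -0.99]] 502.5503114107444
wrist [ 0.31706243 -0.54431223  0.37242021] [[0.39, -0.92, -0.0], [-0.88, -0.37, 0.31], [-0.28, -0.12, -0.95]] 305.8274884355917
```

View pics/scene.png

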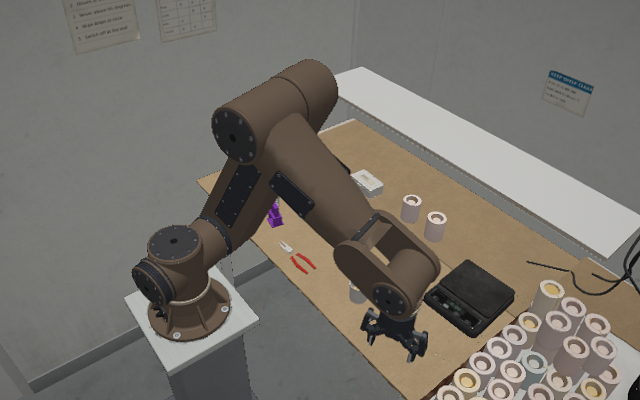

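View pics/top.png

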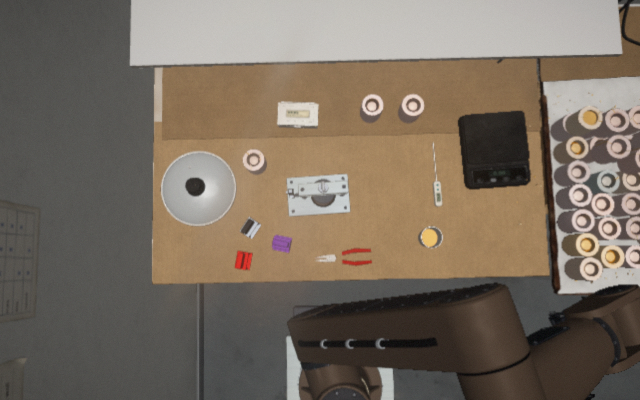

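The top view shows the clamp at about (318,194). Three things could be taken for the handle: black and steel at (250,228), purple at (282,243) and red at (244,260). The description fits the black and steel one. The cup is at (430,238), on the right. I'll check the choice in a close crop.

Run:
```python
from h import *
b=cv2.imread('pics/top.png')
cv2.imwrite('pics/c1.png',cv2.resize(b[160:275,220:365],None,fx=5,fy=5,interpolation=cv2.INTER_CUBIC))
c=cal('top')
for n,uv,z in(('handle wing',(250,226),.084),('purple',(282,243),.08),('red',(244,260),.08),('clampbase?',(318,194),.02)):print(n,at_z(c,uv,z).round(3))
```

```text
handle wing [0.478 0.251 0.084]
purple [0.427 0.159 0.08 ]
red [0.38 0.27 0.08]
clampbase? [0.576 0.052 0.02 ]
```

View pics/c1.png

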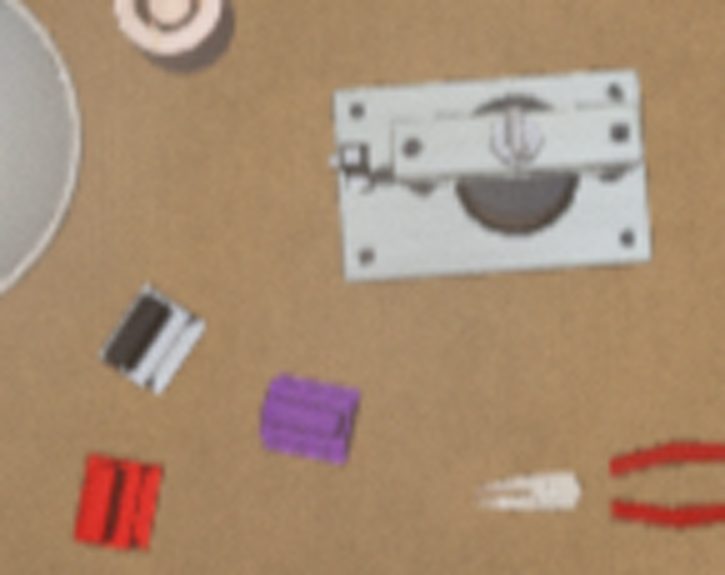

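Run:
```python
from h import *
c=cal('top')
f=lambda x,y:(220+(x-2)/5,160+(y-2)/5)
for n,p,z in(('wingA',(113,357),.084),('wingB',(160,300),.084),('wing',(137,329),.084),('Tbar',(515,135),.203),('TA',(515,110),.203),('TB',(515,160),.203),('b1',(335,88),.02),('b2',(635,70),.02),('b3',(650,260),.02),('b4',(345,280),.02),('br1',(393,122),.159),('br2',(640,105),.159),('br3',(640,162),.159),('br4',(393,182),.159),('post',(355,158),.15)):
    print(n,at_z(c,f(*p),z).round(4))
```

```text
wingA [0.4641 0.2741 0.084 ]
wingB [0.4968 0.2465 0.084 ]
wing [0.4802 0.26   0.084 ]
Tbar [0.5732 0.0379 0.203 ]
TA [0.5868 0.0377 0.203 ]
TB [0.5596 0.0382 0.203 ]
b1 [0.6297 0.1472 0.02  ]
b2 [ 0.637 -0.037  0.02 ]
b3 [ 0.52   -0.0431  0.02  ]
b4 [0.5115 0.1427 0.02  ]
br1 [0.588  0.1056 0.159 ]
br2 [ 0.5946 -0.0321  0.159 ]
br3 [ 0.5627 -0.0312  0.159 ]
br4 [0.5543 0.1061 0.159 ]
post [0.5694 0.1276 0.15  ]
```

```bash
cat > plan.py <<'E'
import numpy as np, json
from cell import manip
from scipy.spatial.transform import Rotation as Ro
def plan(wps, psi_end, start=None, step=.1, cap=1.0, rot_step=.1):
    """rows (tool units) through world waypoints, yaw turning evenly to psi_end; tool assumed vertical."""
    if start is None:
        s=manip.state(); start=(*s['position'],s['eef_rot'][2])
    p=np.array(start[:3],float); psi=start[3]; rows=[]
    for w in wps:
        w=np.array(w,float)
        while True:
            d=w-p; tool=np.array([[np.cos(psi),np.sin(psi),0],[np.sin(psi),-np.cos(psi),0],[0,0,-1]])
            u=tool@d/.025; m=np.abs(u).max()
            wz=-np.degrees(psi_end-psi)/5; wz=np.clip(np.round(wz/rot_step)*rot_step,-1,1)
            last=w is wps[-1]
            if m<step*.6 and abs(wz)<rot_step*.6: break
            if m>cap: u*=cap/m
            u=np.round(u/step)*step
            if not u.any() and wz==0: break
            r=dict(zip(('tx','ty','tz'),u)); r['wz']=wz
            rows.append({k:round(float(v),2) for k,v in r.items() if abs(v)>1e-6})
            p=p+tool.T@(u*.025); psi-=np.radians(5*wz)
            if m<=cap*1.01 and not np.array_equal(w,wps[-1]): break
    for i in range(0,len(rows),5): print(json.dumps(rows[i:i+5]))
    print('end',p.round(4),round(np.degrees(psi),1))
E
python3 -c "
from plan import *
plan([(.42,-.30,.30),(.46,0,.30),(.475,.25,.17)],np.radians(140))"
```

```text
[{"tx": 1.0, "ty": -0.7, "tz": -0.3, "wz": -1.0}, {"tx": 1.0, "ty": -0.6, "tz": -0.2, "wz": -1.0}, {"tx": 1.0, "ty": -0.4, "tz": -0.2, "wz": -1.0}, {"tx": 1.0, "ty": -0.4, "tz": -0.2, "wz": -1.0}, {"tx": 1.0, "ty": -0.3, "tz": -0.2, "wz": -1.0}]
[{"tx": 1.0, "ty": -0.2, "tz": -0.2, "wz": -1.0}, {"tx": 1.0, "ty": -0.1, "tz": -0.2, "wz": -1.0}, {"tx": 1.0, "tz": -0.2, "wz": -1.0}, {"tx": 1.0, "ty": 0.1, "tz": -0.2, "wz": -1.0}, {"tx": 1.0, "ty": 0.2, "tz": -0.3, "wz": -1.0}]
[{"tx": 1.0, "ty": 0.3, "tz": -0.2, "wz": -1.0}, {"tx": 1.0, "ty": 0.5, "tz": -0.3, "wz": -1.0}, {"tx": 0.3, "ty": 0.1, "tz": -0.1, "wz": -1.0}, {"tx": 1.0, "ty": 0.1, "wz": -1.0}, {"tx": 1.0, "ty": 0.2, "wz": -1.0}]
[{"tx": 1.0, "ty": 0.3, "wz": -1.0}, {"tx": 1.0, "ty": 0.4, "wz": -1.0}, {"tx": 1.0, "ty": 0.5, "wz": -1.0}, {"tx": 1.0, "ty": 0.6, "wz": -1.0}, {"tx": 1.0, "ty": 0.7, "wz": -1.0}]
[{"tx": 1.0, "ty": 0.8, "wz": -1.0}, {"tx": 1.0, "ty": 1.0, "wz": -1.0}, {"tx": 0.8, "ty": 1.0, "wz": -1.0}, {"tx": 0.3, "ty": 0.4, "wz": -0.4}, {"tx": 0.7, "ty": 1.0, "tz": 0.7}]
[{"tx": 0.8, "ty": 1.0, "tz": 0.6}, {"tx": 0.7, "ty": 1.0, "tz": 0.7}, {"tx": 0.8, "ty": 1.0, "tz": 0.6}, {"tx": 0.7, "ty": 1.0, "tz": 0.7}, {"tx": 0.8, "ty": 1.0, "tz": 0.6}]
[{"tx": 0.7, "ty": 1.0, "tz": 0.7}, {"tx": 0.8, "ty": 1.0, "tz": 0.6}]
end [0.4741 0.2506 0.1708] 139.9
```

>>> carry_out:
  targets:
    - {"tx": 1.0,"ty": -0.7,"tz": -0.3,"wz": -1.0}
    - {"tx": 1.0,"ty": -0.6,"tz": -0.2,"wz": -1.0}
    - {"tx": 1.0,"ty": -0.4,"tz": -0.2,"wz": -1.0}
    - {"tx": 1.0,"ty": -0.4,"tz": -0.2,"wz": -1.0}
    - {"tx": 1.0,"ty": -0.3,"tz": -0.2,"wz": -1.0}

```text
$.targets[0]: bad value
```

>>> carry_out:
  targets:
    - {"tx": 1.0,"ty": -0.2,"tz": -0.2,"wz": -1.0}
    - {"tx": 1.0,"ty": -0.1,"tz": -0.2,"wz": -1.0}
    - {"tx": 1.0,"tz": -0.2,"wz": -1.0}
    - {"tx": 1.0,"ty": 0.1,"tz": -0.2,"wz": -1.0}
    - {"tx": 1.0,"ty": 0.2,"tz": -0.3,"wz": -1.0}

```text
$.targets[0]: bad value
```

>>> carry_out:
  targets:
    - {"tx": 1.0,"ty": 0.3,"tz": -0.2,"wz": -1.0}
    - {"tx": 1.0,"ty": 0.5,"tz": -0.3,"wz": -1.0}
    - {"tx": 0.3,"ty": 0.1,"tz": -0.1,"wz": -1.0}
    - {"tx": 1.0,"ty": 0.1,"wz": -1.0}
    - {"tx": 1.0,"ty": 0.2,"wz": -1.0}

```text
$.targets[0]: bad value
```

>>> carry_out:
  targets:
    - {"tx": 1.0,"ty": 0.3,"wz": -1.0}
    - {"tx": 1.0,"ty": 0.4,"wz": -1.0}
    - {"tx": 1.0,"ty": 0.5,"wz": -1.0}
    - {"tx": 1.0,"ty": 0.6,"wz": -1.0}
    - {"tx": 1.0,"ty": 0.7,"wz": -1.0}

```text
$.targets[0]: bad value
```

Rows seem to need every key, so I'll write them in full.

>>> carry_out:
  targets:
    - {"wx": 0,"wy": 0,"wz": -1,"tx": 1,"ty": -0.7,"tz": -0.3,"jaw": 100}
    - {"wx": 0,"wy": 0,"wz": -1,"tx": 1,"ty": -0.6,"tz": -0.2,"jaw": 100}
    - {"wx": 0,"wy": 0,"wz": -1,"tx": 1,"ty": -0.4,"tz": -0.2,"jaw": 100}
    - {"wx": 0,"wy": 0,"wz": -1,"tx": 1,"ty": -0.4,"tz": -0.2,"jaw": 100}
    - {"wx": 0,"wy": 0,"wz": -1,"tx": 1,"ty": -0.3,"tz": -0.2,"jaw": 100}

```text
time: 0.6
position: [0.3174, -0.456, 0.2587]
eef_rot: [-3.141, -0.0, 0.84]
contact_force: [0.8, -0.6, -0.0]
width: 1.003
gripper_force: 0.0
```

>>> carry_out:
  targets:
    - {"wx": 0,"wy": 0,"wz": -1,"tx": 1,"ty": -0.2,"tz": -0.2,"jaw": 100}
    - {"wx": 0,"wy": 0,"wz": -1,"tx": 1,"ty": -0.1,"tz": -0.2,"jaw": 100}
    - {"wx": 0,"wy": 0,"wz": -1,"tx": 1,"ty": 0,"tz": -0.2,"jaw": 100}
    - {"wx": 0,"wy": 0,"wz": -1,"tx": 1,"ty": 0.1,"tz": -0.2,"jaw": 100}
    - {"wx": 0,"wy": 0,"wz": -1,"tx": 1,"ty": 0.2,"tz": -0.3,"jaw": 100}

```text
time: 1.1
position: [0.3843, -0.3492, 0.2861]
eef_rot: [-3.141, -0.0, 1.276]
contact_force: [0.1, -0.9, 0.6]
width: 0.997
gripper_force: 0.0
```

>>> carry_out:
  targets:
    - {"wx": 0,"wy": 0,"wz": -1,"tx": 1,"ty": 0.3,"tz": -0.2,"jaw": 100}
    - {"wx": 0,"wy": 0,"wz": -1,"tx": 1,"ty": 0.5,"tz": -0.3,"jaw": 100}
    - {"wx": 0,"wy": 0,"wz": -1,"tx": 0.3,"ty": 0.1,"tz": -0.1,"jaw": 100}
    - {"wx": 0,"wy": 0,"wz": -1,"tx": 1,"ty": 0.1,"tz": 0,"jaw": 100}
    - {"wx": 0,"wy": 0,"wz": -1,"tx": 1,"ty": 0.2,"tz": 0,"jaw": 100}

```text
time: 1.6
position: [0.4265, -0.2487, 0.301]
eef_rot: [-3.141, -0.0, 1.712]
contact_force: [-0.0, -0.1, 0.5]
width: 1.0
gripper_force: 0.0
```

```bash
sed -i "s/r\['wz'\]=wz/r=dict(wx=0,wy=0,wz=wz,**r,jaw=jaw)/; s/ if abs(v)>1e-6}/}/; s/rot_step=.1):/rot_step=.1,jaw=100):/" plan.py
python3 -c "
from plan import *
plan([(.46,0,.30),(.475,.25,.17)],np.radians(140))"
```

```text
[{"wx": 0.0, "wy": 0.0, "wz": -1.0, "tx": 1.0, "ty": 0.3, "tz": 0.0, "jaw": 100.0}, {"wx": 0.0, "wy": 0.0, "wz": -1.0, "tx": 1.0, "ty": 0.4, "tz": 0.0, "jaw": 100.0}, {"wx": 0.0, "wy": 0.0, "wz": -1.0, "tx": 1.0, "ty": 0.5, "tz": 0.0, "jaw": 100.0}, {"wx": 0.0, "wy": 0.0, "wz": -1.0, "tx": 1.0, "ty": 0.6, "tz": 0.0, "jaw": 100.0}, {"wx": 0.0, "wy": 0.0, "wz": -1.0, "tx": 1.0, "ty": 0.7, "tz": 0.0, "jaw": 100.0}]
[{"wx": 0.0, "wy": 0.0, "wz": -1.0, "tx": 1.0, "ty": 0.8, "tz": 0.0, "jaw": 100.0}, {"wx": 0.0, "wy": 0.0, "wz": -1.0, "tx": 1.0, "ty": 1.0, "tz": 0.0, "jaw": 100.0}, {"wx": 0.0, "wy": 0.0, "wz": -1.0, "tx": 0.8, "ty": 1.0, "tz": 0.0, "jaw": 100.0}, {"wx": 0.0, "wy": 0.0, "wz": -0.4, "tx": 0.2, "ty": 0.4, "tz": 0.0, "jaw": 100.0}, {"wx": 0.0, "wy": 0.0, "wz": 0.0, "tx": 0.7, "ty": 1.0, "tz": 0.7, "jaw": 100.0}]
[{"wx": 0.0, "wy": 0.0, "wz": 0.0, "tx": 0.8, "ty": 1.0, "tz": 0.6, "jaw": 100.0}, {"wx": 0.0, "wy": 0.0, "wz": 0.0, "tx": 0.7, "ty": 1.0, "tz": 0.7, "jaw": 100.0}, {"wx": 0.0, "wy": 0.0, "wz": 0.0, "tx": 0.8, "ty": 1.0, "tz": 0.6, "jaw": 100.0}, {"wx": 0.0, "wy": 0.0, "wz": 0.0, "tx": 0.7, "ty": 1.0, "tz": 0.7, "jaw": 100.0}, {"wx": 0.0, "wy": 0.0, "wz": 0.0, "tx": 0.8, "ty": 1.0, "tz": 0.6, "jaw": 100.0}]
[{"wx": 0.0, "wy": 0.0, "wz": 0.0, "tx": 0.7, "ty": 1.0, "tz": 0.7, "jaw": 100.0}, {"wx": 0.0, "wy": 0.0, "wz": 0.0, "tx": 0.8, "ty": 1.0, "tz": 0.6, "jaw": 100.0}]
end [0.4745 0.2496 0.171 ] 140.1
```

>>> carry_out:
  targets:
    - {"wx": 0,"wy": 0,"wz": -1,"tx": 1,"ty": 0.3,"tz": 0,"jaw": 100}
    - {"wx": 0,"wy": 0,"wz": -1,"tx": 1,"ty": 0.4,"tz": 0,"jaw": 100}
    - {"wx": 0,"wy": 0,"wz": -1,"tx": 1,"ty": 0.5,"tz": 0,"jaw": 100}
    - {"wx": 0,"wy": 0,"wz": -1,"tx": 1,"ty": 0.6,"tz": 0,"jaw": 100}
    - {"wx": 0,"wy": 0,"wz": -1,"tx": 1,"ty": 0.7,"tz": 0,"jaw": 100}

```text
time: 2.1
position: [0.4466, -0.1092, 0.3011]
eef_rot: [-3.141, -0.0, 2.148]
contact_force: [0.4, -0.0, -0.4]
width: 0.999
gripper_force: 0.0
```

>>> carry_out:
  targets:
    - {"wx": 0,"wy": 0,"wz": -1,"tx": 1,"ty": 0.8,"tz": 0,"jaw": 100}
    - {"wx": 0,"wy": 0,"wz": -1,"tx": 1,"ty": 1,"tz": 0,"jaw": 100}
    - {"wx": 0,"wy": 0,"wz": -1,"tx": 0.8,"ty": 1,"tz": 0,"jaw": 100}
    - {"wx": 0,"wy": 0,"wz": -0.4,"tx": 0.2,"ty": 0.4,"tz": 0,"jaw": 100}
    - {"wx": 0,"wy": 0,"wz": 0,"tx": 0.7,"ty": 1,"tz": 0.7,"jaw": 100}

```text
time: 2.6
position: [0.4657, 0.0293, 0.2849]
eef_rot: [3.14, 0.003, 2.442]
contact_force: [0.4, -1.1, -0.8]
width: 1.002
gripper_force: 0.0
```

>>> carry_out:
  targets:
    - {"wx": 0,"wy": 0,"wz": 0,"tx": 0.8,"ty": 1,"tz": 0.6,"jaw": 100}
    - {"wx": 0,"wy": 0,"wz": 0,"tx": 0.7,"ty": 1,"tz": 0.7,"jaw": 100}
    - {"wx": 0,"wy": 0,"wz": 0,"tx": 0.8,"ty": 1,"tz": 0.6,"jaw": 100}
    - {"wx": 0,"wy": 0,"wz": 0,"tx": 0.7,"ty": 1,"tz": 0.7,"jaw": 100}
    - {"wx": 0,"wy": 0,"wz": 0,"tx": 0.8,"ty": 1,"tz": 0.6,"jaw": 100}

```text
time: 3.1
position: [0.4727, 0.187, 0.2028]
eef_rot: [-3.141, -0.0, 2.441]
contact_force: [0.3, 0.4, 1.0]
width: 1.0
gripper_force: 0.0
```

>>> carry_out:
  targets:
    - {"wx": 0,"wy": 0,"wz": 0,"tx": 0.7,"ty": 1,"tz": 0.7,"jaw": 100}
    - {"wx": 0,"wy": 0,"wz": 0,"tx": 0.8,"ty": 1,"tz": 0.6,"jaw": 100}
    - {"wx": 0,"wy": 0,"wz": 0,"tx": 0,"ty": 0,"tz": 0,"jaw": 100}

```text
time: 3.4
position: [0.4756, 0.2507, 0.1691]
eef_rot: [-3.139, -0.001, 2.444]
contact_force: [-0.8, 0.0, 0.0]
width: 0.999
gripper_force: 0.0
```

Run:
```python
from h import *
s=manip.state();c=cal('wrist');a=manip.capture('wrist');cv2.imwrite('pics/w1.png',a);np.savez('w1.npz',K=c[0],d=c[1],R=c[2],t=c[3])
print(s['position'],s['eef_rot'],proj(c,[(.48,.26,.084),(.48,.26,0)]))
```

```text
[0.47557392 0.25065942 0.16911551] [-3.13921028e+00 -1.47773848e-03  2.44358191e+00] [[324.64872298 203.79254751]
 [321.92588074 178.27427897]]
```

View pics/w1.png

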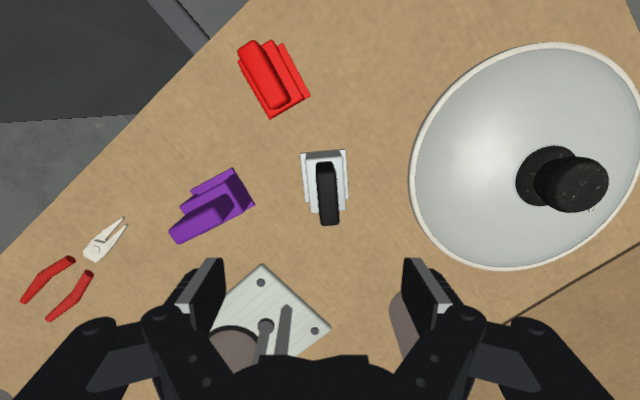

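The wrist view shows the handle upright at (327,194), with its black wing running from about (326,163) to (329,225). The red and purple look-alikes are at (272,78) and (212,205). I'll enlarge it for the exact centre.

Run:
```python
from h import *
b=cv2.imread('pics/w1.png')
cv2.imwrite('pics/c2.png',cv2.resize(b[140:240,280:370],None,fx=6,fy=6,interpolation=cv2.INTER_CUBIC))
```

```text
(no output)
```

View pics/c2.png

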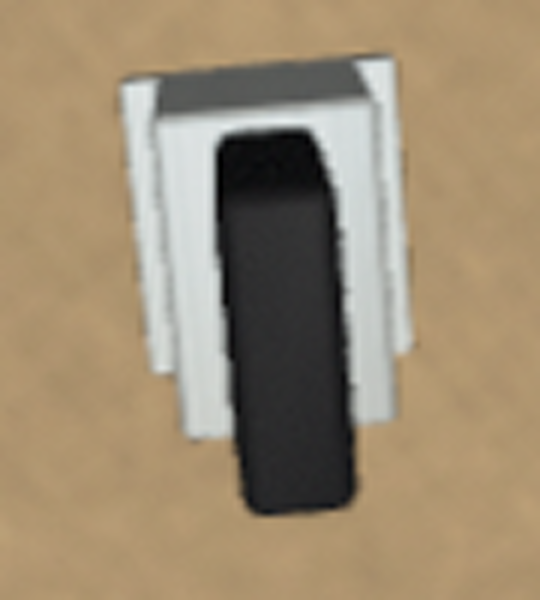

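Run:
```python
from h import *
n=np.load('w1.npz');c=(n['K'],n['d'],n['R'],n['t'])
f=lambda p:(280+(p[0]-2.5)/6,140+(p[1]-2.5)/6)
def q(l,z): 
    P=np.array([at_z(c,f(p),z)[:2] for p in l]);print(P.round(4).tolist(),'mean',P.mean(0).round(4));return P
w=q([(276,190),(300,514)],.084)
p=q([(157,115),(370,97),(397,417),(187,437)],.042)
g=q([(122,82),(393,57),(411,352),(152,375)],.006)
d=w[0]-w[1];print(np.linalg.norm(d),np.degrees(np.arctan2(d[1],d[0])))
for P in(p,g):
    d=(P[0]+P[1]-P[2]-P[3])/2;print(np.linalg.norm(d),np.linalg.norm(P[0]-P[1]),np.degrees(np.arctan2(d[1],d[0])))
```

```text
[[0.4604, 0.277], [0.4965, 0.2516]] mean [0.4785 0.2643]
[[0.4485, 0.266], [0.4666, 0.2917], [0.5084, 0.264], [0.49, 0.2368]] mean [0.4784 0.2646]
[[0.4449, 0.2603], [0.4706, 0.2974], [0.5128, 0.2681], [0.4871, 0.2308]] mean [0.4789 0.2642]
0.04418971353487913 144.89994812498148
0.05042413851096131 0.0314344997922355 145.666409991242
0.051428475970668394 0.04510206550488355 145.24159641981853
```

Run:
```python
from h import *; from plan import plan
n=np.load('w1.npz');c=(n['K'],n['d'],n['R'],n['t'])
P=at_z(c,(410,175),.012);d=P[:2]-[.4786,.2643];a=np.radians(145.2)
print(P,d@[np.cos(a),np.sin(a)],d@[np.sin(a),-np.cos(a)])
plan([(.4786,.2643,.12),(.4786,.2643,.048)],a,step=.05,rot_step=.05,jaw=50)
```

```text
[0.53142574 0.3311896  0.012     ] -0.0052030110100616716 0.08507470414485818
[{"wx": 0.0, "wy": 0.0, "wz": -1.0, "tx": 0.15, "ty": 0.25, "tz": 1.0, "jaw": 50.0}, {"wx": 0.0, "wy": 0.0, "wz": -0.05, "tx": 0.1, "ty": 0.3, "tz": 1.0, "jaw": 50.0}, {"wx": 0.0, "wy": 0.0, "wz": 0.0, "tx": 0.0, "ty": -0.0, "tz": 1.0, "jaw": 50.0}, {"wx": 0.0, "wy": 0.0, "wz": 0.0, "tx": 0.0, "ty": -0.0, "tz": 1.0, "jaw": 50.0}, {"wx": 0.0, "wy": 0.0, "wz": 0.0, "tx": 0.0, "ty": -0.0, "tz": 0.9, "jaw": 50.0}]
end [0.4791 0.2641 0.0475] 145.2
```

>>> carry_out:
  targets:
    - {"wx": 0,"wy": 0,"wz": -1,"tx": 0.15,"ty": 0.25,"tz": 1,"jaw": 60}
    - {"wx": 0,"wy": 0,"wz": 0,"tx": 0.1,"ty": 0.3,"tz": 1,"jaw": 60}
    - {"wx": 0,"wy": 0,"wz": 0,"tx": 0,"ty": 0,"tz": 1,"jaw": 60}
    - {"wx": 0,"wy": 0,"wz": 0,"tx": 0,"ty": 0,"tz": 1,"jaw": 60}
    - {"wx": 0,"wy": 0,"wz": 0,"tx": 0,"ty": 0,"tz": 0.9,"jaw": 60}

```text
time: 3.95
position: [0.4799, 0.2622, 0.0482]
eef_rot: [3.142, 0.0, 2.528]
contact_force: [0.8, -0.5, 0.1]
width: 0.602
gripper_force: 0.0
```

>>> carry_out:
  targets:
    - {"wx": 0,"wy": 0,"wz": 0,"tx": 0,"ty": 0,"tz": 0,"jaw": 40}
    - {"wx": 0,"wy": 0,"wz": 0,"tx": 0,"ty": 0,"tz": 0,"jaw": 30}

```text
time: 4.15
position: [0.48, 0.2627, 0.0494]
eef_rot: [-3.141, 0.0, 2.528]
contact_force: [0.2, 0.5, 0.8]
width: 0.301
gripper_force: 0.0
```

>>> carry_out:
  targets:
    - {"wx": 0,"wy": 0,"wz": 0,"tx": 0.1,"ty": 0,"tz": 0,"jaw": 25}
    - {"wx": 0,"wy": 0,"wz": 0,"tx": 0,"ty": 0,"tz": 0,"jaw": 5}
    - {"wx": 0,"wy": 0,"wz": 0,"tx": 0,"ty": 0,"tz": 0,"jaw": 0}
    - {"wx": 0,"wy": 0,"wz": 0,"tx": 0,"ty": 0,"tz": 0,"jaw": 0}
    - {"wx": 0,"wy": 0,"wz": 0,"tx": 0,"ty": 0,"tz": 0,"jaw": 0}
  newtons: 80

```text
time: 4.65
position: [0.4777, 0.2649, 0.05]
eef_rot: [3.14, 0.001, 2.529]
contact_force: [-1.7, -2.1, 7.6]
width: 0.173
gripper_force: 78.7
```

Run:
```python
from h import *; from plan import plan
s=manip.state();print(s['position'],s['eef_rot'],s['contact_force'],s['width'],s['gripper_force'])
x,y,z=s['position']
plan([(x,y,.29),(.5732,.0379,.32)],np.radians(182.6),jaw=0)
```

```text
[0.47771294 0.26490188 0.05004213] [3.14046407e+00 1.00073092e-03 2.52922796e+00] [-1.68646242 -2.13530001  7.6342415 ] 0.17289703830722056 78.74204993247986
[{"wx": 0.0, "wy": 0.0, "wz": -1.0, "tx": 0.0, "ty": 0.0, "tz": -1.0, "jaw": 0.0}, {"wx": 0.0, "wy": 0.0, "wz": -1.0, "tx": 0.0, "ty": 0.0, "tz": -1.0, "jaw": 0.0}, {"wx": 0.0, "wy": 0.0, "wz": -1.0, "tx": 0.0, "ty": 0.0, "tz": -1.0, "jaw": 0.0}, {"wx": 0.0, "wy": 0.0, "wz": -1.0, "tx": 0.0, "ty": 0.0, "tz": -1.0, "jaw": 0.0}, {"wx": 0.0, "wy": 0.0, "wz": -1.0, "tx": 0.0, "ty": 0.0, "tz": -1.0, "jaw": 0.0}]
[{"wx": 0.0, "wy": 0.0, "wz": -1.0, "tx": 0.0, "ty": 0.0, "tz": -1.0, "jaw": 0.0}, {"wx": 0.0, "wy": 0.0, "wz": -1.0, "tx": 0.0, "ty": 0.0, "tz": -1.0, "jaw": 0.0}, {"wx": 0.0, "wy": 0.0, "wz": -0.5, "tx": 0.0, "ty": 0.0, "tz": -1.0, "jaw": 0.0}, {"wx": 0.0, "wy": 0.0, "wz": -0.0, "tx": 0.0, "ty": 0.0, "tz": -1.0, "jaw": 0.0}, {"wx": 0.0, "wy": 0.0, "wz": -0.0, "tx": 0.0, "ty": 0.0, "tz": -0.6, "jaw": 0.0}]
[{"wx": 0.0, "wy": 0.0, "wz": -0.0, "tx": -0.4, "ty": -1.0, "tz": -0.1, "jaw": 0.0}, {"wx": 0.0, "wy": 0.0, "wz": -0.0, "tx": -0.4, "ty": -1.0, "tz": -0.1, "jaw": 0.0}, {"wx": 0.0, "wy": 0.0, "wz": -0.0, "tx": -0.4, "ty": -1.0, "tz": -0.1, "jaw": 0.0}, {"wx": 0.0, "wy": 0.0, "wz": -0.0, "tx": -0.4, "ty": -1.0, "tz": -0.1, "jaw": 0.0}, {"wx": 0.0, "wy": 0.0, "wz": -0.0, "tx": -0.4, "ty": -1.0, "tz": -0.2, "jaw": 0.0}]
[{"wx": 0.0, "wy": 0.0, "wz": -0.0, "tx": -0.3, "ty": -1.0, "tz": -0.1, "jaw": 0.0}, {"wx": 0.0, "wy": 0.0, "wz": -0.0, "tx": -0.4, "ty": -1.0, "tz": -0.2, "jaw": 0.0}, {"wx": 0.0, "wy": 0.0, "wz": -0.0, "tx": -0.3, "ty": -1.0, "tz": -0.1, "jaw": 0.0}, {"wx": 0.0, "wy": 0.0, "wz": -0.0, "tx": -0.4, "ty": -1.0, "tz": -0.2, "jaw": 0.0}, {"wx": 0.0, "wy": 0.0, "wz": -0.0, "tx": -0.0, "ty": -0.2, "tz": 0.0, "jaw": 0.0}]
end [0.5723 0.0387 0.32  ] 182.4
```

>>> carry_out:
  targets:
    - {"wx": 0,"wy": 0,"wz": 0,"tx": 0,"ty": 0,"tz": -1,"jaw": 0}
    - {"wx": 0,"wy": 0,"wz": 0,"tx": 0,"ty": 0,"tz": -1,"jaw": 0}
    - {"wx": 0,"wy": 0,"wz": -1,"tx": 0,"ty": 0,"tz": -1,"jaw": 0}
    - {"wx": 0,"wy": 0,"wz": -1,"tx": 0,"ty": 0,"tz": -1,"jaw": 0}
    - {"wx": 0,"wy": 0,"wz": -1,"tx": 0,"ty": 0,"tz": -1,"jaw": 0}

```text
time: 5.15
position: [0.4772, 0.2649, 0.1753]
eef_rot: [3.141, 0.0, 2.795]
contact_force: [-0.2, 0.0, -1.9]
width: 0.178
gripper_force: 78.4
```

>>> carry_out:
  targets:
    - {"wx": 0,"wy": 0,"wz": -1,"tx": 0,"ty": -0.4,"tz": -1,"jaw": 0}
    - {"wx": 0,"wy": 0,"wz": -1,"tx": 0,"ty": -0.4,"tz": -1,"jaw": 0}
    - {"wx": 0,"wy": 0,"wz": -1,"tx": 0,"ty": -0.4,"tz": 0,"jaw": 0}
    - {"wx": 0,"wy": 0,"wz": -1,"tx": 0,"ty": -0.5,"tz": 0,"jaw": 0}
    - {"wx": 0,"wy": 0,"wz": -0.5,"tx": 0,"ty": -0.5,"tz": 0,"jaw": 0}

```text
time: 5.65
position: [0.4681, 0.2107, 0.2245]
eef_rot: [3.141, 0.001, -3.096]
contact_force: [0.5, -0.3, -1.6]
width: 0.179
gripper_force: 78.4
```

>>> carry_out:
  targets:
    - {"wx": 0,"wy": -1,"wz": 0,"tx": 0,"ty": 0,"tz": 0,"jaw": 0}
    - {"wx": 0,"wy": -1,"wz": 0,"tx": 0,"ty": 0,"tz": 0,"jaw": 0}
    - {"wx": 0,"wy": -1,"wz": 0,"tx": 0,"ty": 0,"tz": 0,"jaw": 0}
    - {"wx": 0,"wy": -1,"wz": 0,"tx": 0,"ty": 0,"tz": 0,"jaw": 0}
    - {"wx": 0,"wy": -1,"wz": 0,"tx": 0,"ty": 0,"tz": 0,"jaw": 0}

```text
time: 6.15
position: [0.4681, 0.2112, 0.2245]
eef_rot: [3.14, 0.44, -3.099]
contact_force: [0.9, -1.2, -1.9]
width: 0.176
gripper_force: 78.4
```

```bash
cat > snap.py <<'E'
import sys; from h import *
def snap(name,pts=[]):
    s=manip.state();c=cal('wrist');a=manip.capture('wrist');cv2.imwrite(f'pics/{name}.png',a);np.savez(f'{name}.npz',K=c[0],d=c[1],R=c[2],t=c[3])
    print(s['time'],s['position'],s['eef_rot'],s['contact_force'],s['width'],s['gripper_force'])
    print('cam',-c[2].T@c[3],c[2][2]); 
    if len(pts): print(proj(c,pts).round(0).tolist())
    return a
def load(name): n=np.load(name+'.npz');return (n['K'],n['d'],n['R'],n['t'])
E
python3 -c "
from snap import *
snap('w2',[(.565,.128,.12),(.565,.128,.15),(.573,.038,.193)])"
```

```text
6.15 [0.46809796 0.21120346 0.22453681] [ 3.14042397  0.44038422 -3.0994749 ] [ 0.91424727 -1.1601306  -1.86680571] 0.1760341554942529 78.43511939048767
cam [0.33695624 0.20603375 0.31886635] [ 0.68406069  0.03001906 -0.72880713]
[[223.0, 229.0], [216.0, 254.0], [93.0, 300.0]]
```

View pics/w2.png

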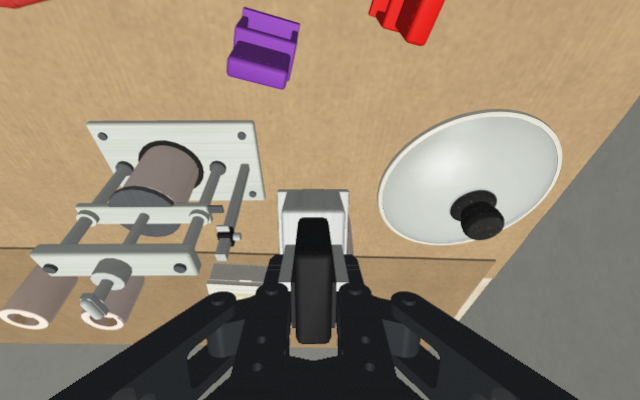

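The tilted view shows the crossbar at row 214, its dark pointer near (218,209), the mark clip near (228,236) on the post, and the T-head near (93,304). I'll enlarge the pointer and clip.

Run:
```python
from h import *
b=cv2.imread('pics/w2.png')
A=cv2.resize(b[190:265,190:265],None,fx=8,fy=8,interpolation=cv2.INTER_CUBIC)
cv2.imwrite('pics/c3.png',A)
```

```text
(no output)
```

View pics/c3.png

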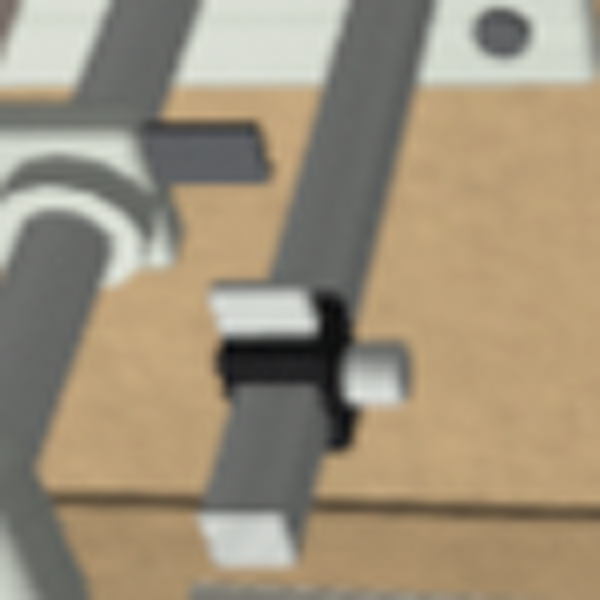

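Run:
```python
from snap import *
c=load('w2')
f=lambda p:(190+(p[0]-3.5)/8,190+(p[1]-3.5)/8)
for n,p,z in(('ptr front top',(258,135),.0935),('ptr back top',(268,180),.0935),('ptr front bot',(255,122),.0905),('post fl',(200,515),.15),('post fr',(288,515),.15),('post bl',(215,567),.15),('post br',(300,567),.15)):
    print(n,at_z(c,f(p),z).round(4))
for z in(.112,.116,.12,.124,.128):
    print(z,[at_z(c,f(p),z)[:2].round(4).tolist() for p in((210,288),(305,288),(222,333),(320,333),(225,370))])
P=[at_z(c,uv,.203).round(4) for uv in((93,304),)];print(P)
```

```text
ptr front top [0.5606 0.1219 0.0935]
ptr back top [0.5688 0.1219 0.0935]
ptr front bot [0.5612 0.1207 0.0905]
post fl [0.5653 0.1268 0.15  ]
post fr [0.5649 0.1367 0.15  ]
post bl [0.5752 0.1267 0.15  ]
post br [0.5748 0.1366 0.15  ]
0.112 [[0.5695, 0.1185], [0.569, 0.1304], [0.578, 0.1185], [0.5775, 0.131], [0.5854, 0.1176]]
0.116 [[0.565, 0.1201], [0.5645, 0.1318], [0.5734, 0.1202], [0.5729, 0.1325], [0.5806, 0.1193]]
0.12 [[0.5605, 0.1218], [0.56, 0.1333], [0.5687, 0.1219], [0.5682, 0.1339], [0.5758, 0.1211]]
0.124 [[0.556, 0.1235], [0.5555, 0.1347], [0.5641, 0.1236], [0.5636, 0.1354], [0.571, 0.1228]]
0.128 [[0.5515, 0.1252], [0.551, 0.1362], [0.5594, 0.1253], [0.5589, 0.1368], [0.5662, 0.1245]]
[array([0.5602, 0.0486, 0.203 ])]
```

>>> carry_out:
  targets:
    - {"wx": 0,"wy": 1,"wz": 0,"tx": 0,"ty": 0,"tz": -0.5,"jaw": 0}
    - {"wx": 0,"wy": 1,"wz": 0,"tx": 0,"ty": 0,"tz": -0.5,"jaw": 0}
    - {"wx": 0,"wy": 1,"wz": 0,"tx": 0,"ty": 0,"tz": -0.5,"jaw": 0}
    - {"wx": 0,"wy": 1,"wz": 0,"tx": 0,"ty": 0,"tz": -0.5,"jaw": 0}
    - {"wx": 0,"wy": 1,"wz": 0,"tx": 0,"ty": 0,"tz": -0.5,"jaw": 0}

```text
time: 6.7
position: [0.4519, 0.2108, 0.2852]
eef_rot: [3.139, -0.005, -3.098]
contact_force: [0.1, 0.3, -1.9]
width: 0.177
gripper_force: 78.4
```

Run:
```python
from h import *; from plan import plan
s=manip.state();print(s['position'],s['eef_rot'])
plan([(.52,.17,.30),(.62,.09,.30)],np.radians(182.6)-2*np.pi,jaw=0,rot_step=.2)
```

```text
[0.45193547 0.21084664 0.28521381] [ 3.13924264 -0.00459974 -3.09781476]
[{"wx": 0.0, "wy": 0.0, "wz": -0.0, "tx": -1.0, "ty": -0.7, "tz": -0.2, "jaw": 0.0}, {"wx": 0.0, "wy": 0.0, "wz": -0.0, "tx": -1.0, "ty": -0.6, "tz": -0.2, "jaw": 0.0}, {"wx": 0.0, "wy": 0.0, "wz": -0.0, "tx": -0.6, "ty": -0.5, "tz": -0.2, "jaw": 0.0}, {"wx": 0.0, "wy": 0.0, "wz": -0.0, "tx": -1.0, "ty": -0.9, "tz": 0.0, "jaw": 0.0}, {"wx": 0.0, "wy": 0.0, "wz": -0.0, "tx": -1.0, "ty": -0.8, "tz": 0.0, "jaw": 0.0}]
[{"wx": 0.0, "wy": 0.0, "wz": -0.0, "tx": -1.0, "ty": -0.9, "tz": 0.0, "jaw": 0.0}, {"wx": 0.0, "wy": 0.0, "wz": -0.0, "tx": -0.9, "ty": -0.7, "tz": 0.0, "jaw": 0.0}]
end [0.6199 0.0906 0.3002] -177.5
```

>>> carry_out:
  targets:
    - {"wx": 0,"wy": 0,"wz": 0,"tx": -1,"ty": -0.7,"tz": -0.2,"jaw": 0}
    - {"wx": 0,"wy": 0,"wz": 0,"tx": -1,"ty": -0.6,"tz": -0.2,"jaw": 0}
    - {"wx": 0,"wy": 0,"wz": 0,"tx": -0.6,"ty": -0.5,"tz": -0.2,"jaw": 0}
    - {"wx": 0,"wy": 0,"wz": 0,"tx": -1,"ty": -0.9,"tz": 0,"jaw": 0}
    - {"wx": 0,"wy": 0,"wz": 0,"tx": -1,"ty": -0.8,"tz": 0,"jaw": 0}

```text
time: 7.2
position: [0.5716, 0.1274, 0.2995]
eef_rot: [3.139, -0.001, -3.098]
contact_force: [0.6, 0.3, -1.4]
width: 0.177
gripper_force: 78.4
```

>>> carry_out:
  targets:
    - {"wx": 0,"wy": 0,"wz": 0,"tx": -1,"ty": -0.9,"tz": 0,"jaw": 0}
    - {"wx": 0,"wy": 0,"wz": 0,"tx": -0.9,"ty": -0.7,"tz": 0,"jaw": 0}
    - {"wx": 0,"wy": 0,"wz": 0,"tx": 0,"ty": 0,"tz": 0,"jaw": 0}
    - {"wx": 0,"wy": 0,"wz": 0,"tx": 0,"ty": 0,"tz": 0,"jaw": 0}

```text
time: 7.6
position: [0.62, 0.0898, 0.2986]
eef_rot: [3.14, -0.002, -3.099]
contact_force: [-0.2, -0.4, -1.5]
width: 0.18
gripper_force: 78.3
```

Run:
```python
from snap import *
a=snap('w3',[])
c=load('w3')
p=proj(c,[(.573,.038,.203),(.570,.13,.15),(.560,.129,.124)]);print(p)
u0,v0=np.clip(p.min(0)-25,0,None).astype(int);u1,v1=(p.max(0)+25).astype(int)
A=a[v0:v1,u0:u1];k=min(800//A.shape[1],600//A.shape[0]);print(u0,v0,k)
cv2.imwrite('pics/c4.png',cv2.resize(A,None,fx=k,fy=k,interpolation=cv2.INTER_CUBIC))
```

```text
7.6 [0.61996409 0.08981391 0.29855589] [ 3.14004355e+00 -1.65177319e-03 -3.09943158e+00] [-0.23196905 -0.36623655 -1.5235337 ] 0.1798795670616719 78.26831102371216
cam [0.54226035 0.08686661 0.44032722] [ 0.30680895  0.01436741 -0.95166267]
[[247.26786561 141.19341377]
 [357.55361122 135.2351368 ]
 [353.8095684  122.38272908]]
222 97 5
```

View pics/c4.png

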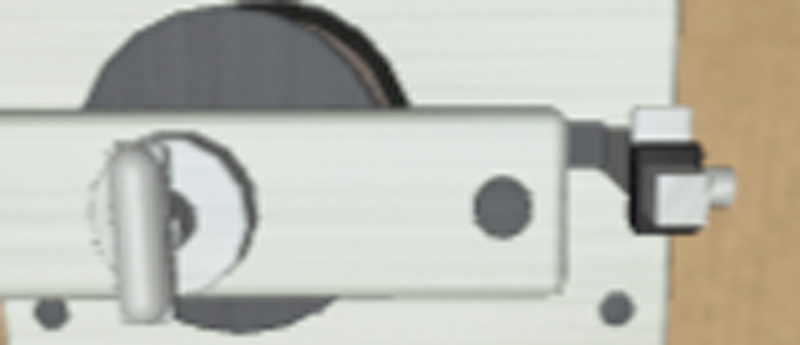

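The crop shows the T-bar from about (133,145) to (148,322), with its centre near (141,234). The bright tongue of the mark has corners (632,108), (690,108), (690,140) and (632,140). I'll triangulate.

Run:
```python
from snap import *
c2=load('w2');c3=load('w3')
f2=lambda p:(190+(p[0]-3.5)/8,190+(p[1]-3.5)/8)
f3=lambda p:(222+(p[0]-2)/5,97+(p[1]-2)/5)
def tri(a,b):
    n=[]
    P=[]
    for c,uv in((c2,f2(a)),(c3,f3(b))):
        n.append(cv2.undistortPoints(np.array([[uv]],float),c[0],c[1])[0,0]);P.append(np.hstack([c[2],c[3][:,None]]))
    X=cv2.triangulatePoints(P[0],P[1],n[0],n[1]).ravel();return X[:3]/X[3]
for n,a,b in(('t fl',(210,288),(632,108)),('t fr',(305,288),(690,108)),('t bl',(222,333),(632,140)),('t br',(320,333),(690,140)),
  ('post fl',(200,515),(656,172)),('post fr',(288,515),(706,172)),('post bl',(215,567),(656,226)),('post br',(300,567),(706,226))):
    print(n,tri(a,b).round(4))
for p in((141,234),(133,145),(148,322)):print('T',at_z(c3,f3(p),.202).round(4))
for p in((656,172),(706,172),(706,226),(656,226)):print('post',at_z(c3,f3(p),.15).round(4))
print('ptr front',at_z(c3,f3((585,122)),.0935).round(4),at_z(c3,f3((585,165)),.0935).round(4))
# bush top circle, bridge corners
print('bridge',at_z(c3,f3((560,108)),.159).round(4),at_z(c3,f3((565,294)),.159).round(4))
```

```text
t fl [0.5563 0.1231 0.1236]
t fr [0.5558 0.1346 0.1237]
t bl [0.5625 0.1237 0.125 ]
t br [0.5621 0.1353 0.125 ]
post fl [0.5666 0.1258 0.1488]
post fr [0.5664 0.1355 0.1485]
post bl [0.5764 0.1263 0.1491]
post br [0.5761 0.1359 0.1489]
T [0.5747 0.0397 0.202 ]
T [0.5614 0.0388 0.202 ]
T [0.5884 0.0405 0.202 ]
post [0.5663 0.1252 0.15  ]
post [0.5659 0.1345 0.15  ]
post [0.5758 0.1355 0.15  ]
post [0.5762 0.1261 0.15  ]
ptr front [0.5609 0.1162 0.0935] [0.5702 0.1169 0.0935]
bridge [0.5552 0.1061 0.159 ] [0.5883 0.1091 0.159 ]
```

Run:
```python
from h import *; from plan import plan
plan([(.5736,.0397,.285),(.5736,.0397,.265)],np.radians(182.8)-2*np.pi,jaw=0,step=.05)
```

```text
[{"wx": 0.0, "wy": 0.0, "wz": -0.1, "tx": 1.0, "ty": -1.0, "tz": 0.3, "jaw": 0.0}, {"wx": 0.0, "wy": 0.0, "wz": 0.0, "tx": 0.95, "ty": -0.95, "tz": 0.25, "jaw": 0.0}, {"wx": 0.0, "wy": 0.0, "wz": 0.0, "tx": -0.0, "ty": 0.0, "tz": 0.8, "jaw": 0.0}]
end [0.5732 0.0392 0.265 ] -177.1
```

>>> carry_out:
  targets:
    - {"wx": 0,"wy": 0,"wz": -0.1,"tx": 1,"ty": -1,"tz": 0.3,"jaw": 0}
    - {"wx": 0,"wy": 0,"wz": 0,"tx": 0.95,"ty": -0.95,"tz": 0.25,"jaw": 0}
    - {"wx": 0,"wy": 0,"wz": 0,"tx": 0,"ty": 0,"tz": 0.8,"jaw": 0}
    - {"wx": 0,"wy": 0,"wz": 0,"tx": 0,"ty": 0,"tz": 0,"jaw": 0}

```text
time: 8.05
position: [0.572, 0.0393, 0.264]
eef_rot: [3.141, -0.003, -3.09]
contact_force: [0.3, -0.6, -1.9]
width: 0.175
gripper_force: 78.5
```

Run:
```python
from snap import *
a=snap('w4')
A=a[90:290,200:440]
cv2.imwrite('pics/c5.png',cv2.resize(A,None,fx=3,fy=3,interpolation=cv2.INTER_CUBIC))
```

```text
8.05 [0.57201841 0.03930101 0.26396223] [ 3.14061983e+00 -2.94445008e-03 -3.09049468e+00] [ 0.26846188 -0.57530836 -1.90672827] 0.17492408581858057 78.45591902732849
cam [0.49453366 0.03573743 0.4058167 ] [ 0.30546579  0.01648974 -0.95206026]
```

View pics/c5.png

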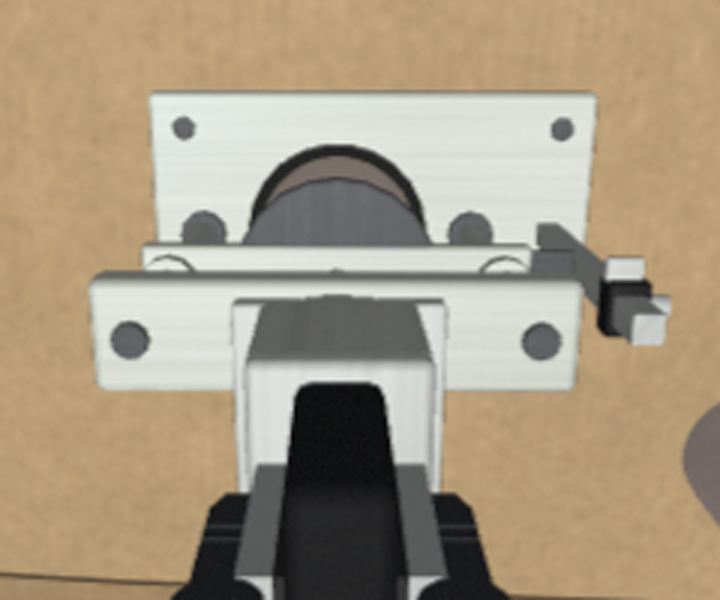

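The crop shows the handle's foot front edge from (233,303) to (445,303), over the bush at about (337,290), so it looks centred. I'll check it against the numbers.

Run:
```python
from snap import *
c=load('w4');f=lambda p:(200+(p[0]-1)/3,90+(p[1]-1)/3)
for p,z in(((233,303),.220),((445,303),.220),((245,361),.256),((434,361),.256)):print(at_z(c,f(p),z).round(4))
for i in range(5):print(manip.state()['position'])
```

```text
[0.5487 0.0161 0.22  ]
[0.5464 0.0606 0.22  ]
[0.5485 0.0221 0.256 ]
[0.5468 0.0548 0.256 ]
[0.57297801 0.03954679 0.26509012]
[0.57297801 0.03954679 0.26509012]
[0.57297801 0.03954679 0.26509012]
[0.57297801 0.03954679 0.26509012]
[0.57297801 0.03954679 0.26509012]
```

>>> carry_out:
  targets:
    - {"wx": 0,"wy": 0,"wz": 0,"tx": -0.05,"ty": 0,"tz": 0.2,"jaw": 0}
    - {"wx": 0,"wy": 0,"wz": 0,"tx": 0,"ty": 0,"tz": 0.2,"jaw": 0}
    - {"wx": 0,"wy": 0,"wz": 0,"tx": 0,"ty": 0,"tz": 0.2,"jaw": 0}
    - {"wx": 0,"wy": 0,"wz": 0,"tx": 0,"ty": 0,"tz": 0.1,"jaw": 0}

```text
time: 8.5
position: [0.5749, 0.0392, 0.2469]
eef_rot: [3.142, -0.001, -3.09]
contact_force: [-0.2, -1.0, -2.2]
width: 0.176
gripper_force: 78.5
```

>>> carry_out:
  targets:
    - {"wx": 0,"wy": 0,"wz": 0,"tx": 0,"ty": 0,"tz": 0.2,"jaw": 0}
    - {"wx": 0,"wy": 0,"wz": 0,"tx": 0,"ty": 0,"tz": 0.2,"jaw": 0}
    - {"wx": 0,"wy": 0,"wz": 0,"tx": 0,"ty": 0,"tz": 0.2,"jaw": 0}
    - {"wx": 0,"wy": 0,"wz": 0,"tx": 0,"ty": 0,"tz": 0.1,"jaw": 0}

```text
time: 8.9
position: [0.5748, 0.0389, 0.2293]
eef_rot: [3.142, -0.001, -3.091]
contact_force: [0.2, 0.5, -1.4]
width: 0.176
gripper_force: 78.5
```

>>> carry_out:
  targets:
    - {"wx": 0,"wy": 0,"wz": 0,"tx": 0,"ty": 0,"tz": 0.1,"jaw": 0}
    - {"wx": 0,"wy": 0,"wz": 0,"tx": 0,"ty": 0,"tz": 0.1,"jaw": 0}

```text
time: 9.1
position: [0.575, 0.0389, 0.2248]
eef_rot: [-3.141, 0.0, -3.091]
contact_force: [-2.3, -2.4, 22.5]
width: 0.176
gripper_force: 82.7
```

>>> carry_out:
  targets:
    - {"wx": 0,"wy": 0,"wz": 0,"tx": 0,"ty": 0,"tz": -0.1,"jaw": 0}
    - {"wx": 0,"wy": 0,"wz": 1,"tx": 0,"ty": 0,"tz": 0,"jaw": 0}
    - {"wx": 0,"wy": 0,"wz": 1,"tx": 0,"ty": 0,"tz": 0,"jaw": 0}
    - {"wx": 0,"wy": 0,"wz": 1,"tx": 0,"ty": 0,"tz": 0,"jaw": 0}
    - {"wx": 0,"wy": 0,"wz": 1,"tx": 0,"ty": 0,"tz": 0,"jaw": 0}

```text
time: 9.6
position: [0.575, 0.0389, 0.2277]
eef_rot: [3.142, 0.0, 2.84]
contact_force: [0.0, 0.7, -2.0]
width: 0.176
gripper_force: 78.6
```

>>> carry_out:
  targets:
    - {"wx": 0,"wy": 0,"wz": 1,"tx": 0,"ty": 0,"tz": 0,"jaw": 0}
    - {"wx": 0,"wy": 0,"wz": 1,"tx": 0,"ty": 0,"tz": 0,"jaw": 0}
    - {"wx": 0,"wy": 0,"wz": 1,"tx": 0,"ty": 0,"tz": 0,"jaw": 0}
    - {"wx": 0,"wy": 0,"wz": 1,"tx": 0,"ty": 0,"tz": 0,"jaw": 0}
    - {"wx": 0,"wy": 0,"wz": 1,"tx": 0,"ty": 0,"tz": 0,"jaw": 0}

```text
time: 10.1
position: [0.575, 0.0389, 0.2277]
eef_rot: [3.142, 0.0, 2.403]
contact_force: [0.2, -0.2, -2.5]
width: 0.176
gripper_force: 78.6
```

>>> carry_out:
  targets:
    - {"wx": 0,"wy": 0,"wz": 1,"tx": 0,"ty": 0,"tz": 0,"jaw": 0}
    - {"wx": 0,"wy": 0,"wz": 1,"tx": 0,"ty": 0,"tz": 0,"jaw": 0}
    - {"wx": 0,"wy": 0,"wz": 1,"tx": 0,"ty": 0,"tz": 0,"jaw": 0}
    - {"wx": 0,"wy": 0,"wz": 1,"tx": 0,"ty": 0,"tz": 0,"jaw": 0}
    - {"wx": 0,"wy": 0,"wz": 1,"tx": 0,"ty": 0,"tz": 0,"jaw": 0}

```text
time: 10.6
position: [0.575, 0.0389, 0.2277]
eef_rot: [3.141, 0.0, 1.967]
contact_force: [0.2, 1.2, -2.8]
width: 0.175
gripper_force: 78.6
```

>>> carry_out:
  targets:
    - {"wx": 0,"wy": 0,"wz": 1,"tx": 0,"ty": 0,"tz": 0,"jaw": 0}
    - {"wx": 0,"wy": 0,"wz": 1,"tx": 0,"ty": 0,"tz": 0,"jaw": 0}
    - {"wx": 0,"wy": 0,"wz": 1,"tx": 0,"ty": 0,"tz": 0,"jaw": 0}
    - {"wx": 0,"wy": 0,"wz": 1,"tx": 0,"ty": 0,"tz": 0,"jaw": 0}

```text
time: 11.0
position: [0.575, 0.0389, 0.2277]
eef_rot: [3.141, 0.0, 1.618]
contact_force: [1.0, -0.2, -1.5]
width: 0.18
gripper_force: 78.6
```

>>> carry_out:
  targets:
    - {"wx": 0,"wy": 0,"wz": 0,"tx": 0,"ty": 0,"tz": -0.2,"jaw": 0}
    - {"wx": 0,"wy": 0,"wz": 0,"tx": 0,"ty": 0,"tz": -0.1,"jaw": 0}
  newtons: 110

```text
time: 11.2
position: [0.5751, 0.0389, 0.2357]
eef_rot: [3.141, 0.0, 1.624]
contact_force: [-0.1, -0.2, -1.5]
width: 0.171
gripper_force: 108.1
```

>>> carry_out:
  targets:
    - {"wx": 0,"wy": 0,"wz": 0,"tx": 0,"ty": 0,"tz": -0.1,"jaw": 0}
    - {"wx": 0,"wy": 0,"wz": 0,"tx": 0,"ty": 0,"tz": 0,"jaw": 0}

```text
time: 11.4
position: [0.575, 0.0389, 0.2372]
eef_rot: [-3.142, 0.0, 1.623]
contact_force: [2.9, 0.6, -10.1]
width: 0.171
gripper_force: 107.3
```

>>> carry_out:
  targets:
    - {"wx": 0,"wy": 0,"wz": 0,"tx": 0,"ty": 0,"tz": -0.2,"jaw": 0}
    - {"wx": 0,"wy": 0,"wz": 0,"tx": 0,"ty": 0,"tz": -0.2,"jaw": 0}
    - {"wx": 0,"wy": 0,"wz": 0,"tx": 0,"ty": 0,"tz": 0,"jaw": 0}

```text
time: 11.7
position: [0.575, 0.0389, 0.2478]
eef_rot: [3.142, 0.0, 1.622]
contact_force: [3.2, -0.8, -12.8]
width: 0.171
gripper_force: 107.4
```

>>> carry_out:
  targets:
    - {"wx": 0,"wy": 0,"wz": 0,"tx": 0,"ty": 0,"tz": -0.3,"jaw": 0}
    - {"wx": 0,"wy": 0,"wz": 0,"tx": 0,"ty": 0,"tz": -0.3,"jaw": 0}
    - {"wx": 0,"wy": 0,"wz": 0,"tx": 0,"ty": 0,"tz": -0.2,"jaw": 0}
    - {"wx": 0,"wy": 0,"wz": 0,"tx": 0,"ty": 0,"tz": 0,"jaw": 0}
    - {"wx": 0,"wy": 0,"wz": 0,"tx": 0,"ty": 0,"tz": 0,"jaw": 0}

```text
time: 12.2
position: [0.5749, 0.0389, 0.2674]
eef_rot: [3.142, 0.0, 1.622]
contact_force: [4.5, -0.4, -15.3]
width: 0.17
gripper_force: 107.4
```

Run:
```python
from snap import *
seeds={'w2':{'t':(190+262/8,190+310/8),'p':(190+250/8,190+541/8)},'w3':{'t':(222+661/5,97+124/5),'p':(222+681/5,97+199/5)},'w4':{'t':(200+625/3,90+267/3),'p':(200+648/3,90+330/3)}}
C={}
for n,s in seeds.items():
    a=cv2.imread(f'pics/{n}.png').astype(float);
    g=a[:,:,0] # blue: tan is dark, white bright
    for k,(u,v) in s.items():
        u0,v0=int(u)-9,int(v)-9; P=cv2.resize(g[v0:v0+19,u0:u0+19],None,fx=8,fy=8,interpolation=cv2.INTER_CUBIC)
        m=(P>165).astype(np.uint8); _,L,st,ce=cv2.connectedComponentsWithStats(m)
        l=L[int((v-v0)*8+3.5),int((u-u0)*8+3.5)]
        C[n,k]=(u0+(ce[l][0]-3.5)/8,v0+(ce[l][1]-3.5)/8)
        print(n,k,l,st[l].tolist(),np.round(C[n,k],2),P.max())
def tri(k,ns):
    from scipy.optimize import least_squares
    cs=[load(n) for n in ns]
    r=least_squares(lambda X:np.concatenate([proj(c,[X])[0]-C[n,k] for c,n in zip(cs,ns)]),[.565,.13,.13]);print(k,ns,r.x.round(4),r.fun.round(2))
for k in 'tp':
    for ns in(('w2','w4'),('w2','w3'),('w2','w3','w4')): tri(k,ns)
```

```text
w2 t 1 [25, 59, 105, 42, 3747] [222.14 228.49] 221.2708560116589
w2 p 1 [25, 51, 91, 51, 3913] [220.45 257.07] 212.99392122775316
w3 t 1 [0, 0, 123, 106, 10656] [351.65 118.2 ] 243.34711414203048
w3 p 1 [35, 38, 117, 82, 7793] [359.46 136.04] 233.5072774477303
w4 t 1 [25, 51, 101, 55, 5111] [408.   179.21] 229.22094583138824
w4 p 2 [30, 32, 93, 81, 6512] [415.88 199.58] 210.30087088793516
t ('w2', 'w4') [0.5589 0.1291 0.1248] [-0.08 -0.08  0.08  0.08]
t ('w2', 'w3') [0.5569 0.1281 0.1257] [-1.68 -0.84  1.77  1.  ]
t ('w2', 'w3', 'w4') [0.5576 0.1283 0.1257] [-1.42 -0.35  1.83  1.73 -0.3  -1.16]
p ('w2', 'w4') [0.5714 0.1307 0.1488] [-0.06 -0.06  0.06  0.05]
p ('w2', 'w3') [0.5705 0.1315 0.1497] [ 0.4   0.2  -0.4  -0.22]
p ('w2', 'w3', 'w4') [0.571  0.1311 0.1491] [ 0.21 -0.   -0.94  0.23  0.68 -0.23]
```

>>> carry_out:
  targets:
    - {"wx": 0,"wy": 0,"wz": 0,"tx": 0,"ty": 0,"tz": -0.1,"jaw": 0}
    - {"wx": 0,"wy": 0,"wz": 0,"tx": 0,"ty": 0,"tz": 0,"jaw": 0}

```text
time: 12.4
position: [0.5749, 0.0389, 0.2699]
eef_rot: [-3.141, 0.0, 1.622]
contact_force: [3.7, -0.3, -16.3]
width: 0.172
gripper_force: 107.4
```

Run:
```python
from snap import *
a=snap('w5',[(.559,.129,.125),(.571,.131,.15),(.561,.1215,.125)])
cv2.imwrite('pics/c6.png',cv2.resize(a[60:260,210:450],None,fx=3,fy=3,interpolation=cv2.INTER_CUBIC))
```

```text
12.4 [0.5748861  0.03893725 0.26993272] [-3.14120236e+00  5.98008794e-05  1.62155286e+00] [  3.68334819  -0.29723025 -16.30775586] 0.17175592396560294 107.41339445114136
cam [0.57194873 0.11843605 0.41157712] [ 0.01598217 -0.30803578 -0.95124052]
[[299.0, 88.0], [313.0, 85.0], [301.0, 97.0]]
```

View pics/c6.png

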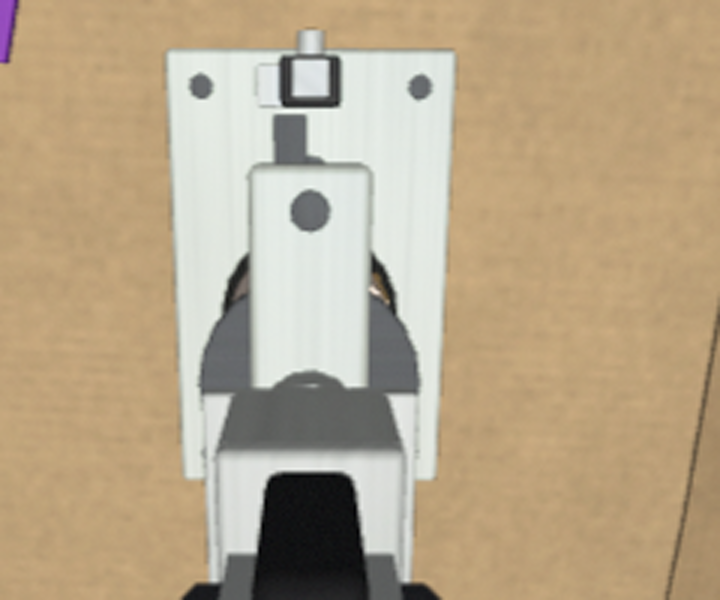

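The crop shows the foot locked across the bar and the pointer raised beside the clip, with its tip at (290,114) and the tongue's front edge at (258,85). As a last cross-check, I'll work out the mark height from all four views.

Run:
```python
from snap import *
from scipy.optimize import least_squares
F={'w2':lambda p:(190+(p[0]-3.5)/8,190+(p[1]-3.5)/8),'w3':lambda p:(222+(p[0]-2)/5,97+(p[1]-2)/5),'w4':lambda p:(200+(p[0]-1)/3,90+(p[1]-1)/3),'w5':lambda p:(210+(p[0]-1)/3,60+(p[1]-1)/3)}
O={'tongue front':{'w2':(257.5,288),'w3':(661,108),'w4':(625,258),'w5':(258,85.5)},'post':{'w2':(251,541),'w3':(681,199),'w4':(649,330),'w5':(310,77)}}
for k,o in O.items():
    for drop in(None,'w3','w4','w5'):
        ns=[n for n in o if n!=drop]
        r=least_squares(lambda X:np.concatenate([proj(load(n),[X])[0]-F[n](o[n]) for n in ns]),[.565,.13,.13]);print(k,drop,r.x.round(4),r.fun.round(2))
```

```text
tongue front None [0.556  0.1289 0.1236] [-0.17 -0.15  0.17  0.01 -0.05  0.27 -0.13 -0.05]
tongue front w3 [0.556  0.1289 0.1236] [-0.13 -0.14  0.    0.27 -0.14 -0.11]
tongue front w4 [0.5561 0.1289 0.1236] [-0.17 -0.08  0.14  0.11 -0.02 -0.03]
tongue front w5 [0.5559 0.1289 0.1237] [-0.18 -0.15  0.2  -0.07 -0.    0.21]
post None [0.5714 0.1308 0.1488] [-0.44 -0.2   0.32  0.22  0.04 -0.05  0.06 -0.07]
post w3 [0.5714 0.1309 0.1488] [-0.34 -0.16  0.12  0.02  0.14 -0.17]
post w4 [0.5713 0.1308 0.1488] [-0.43 -0.21  0.34  0.2   0.03 -0.08]
post w5 [0.5714 0.1309 0.1487] [-0.4  -0.21  0.34  0.26  0.06 -0.03]
```

```bash
python3 -c "
from cell import manip
s=manip.state();print(s['position'],s['contact_force'],s['gripper_force']);print(manip.finish_job())"
```

```text
[0.57491864 0.03893295 0.26983617] [  4.31992529  -0.3538232  -14.55819604] 107.4140989780426
the job is handed in; nothing more can be done
None
```

I handed the job in at about 12.5 s with the handle locked under the T-head, still gripped. The clamp is held about 33 mm up, which puts the pointer at about 125 mm and level with the mark as I measured it (roughly ±1 mm).

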